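# Fetch the tall slide case from the revolving rack into the bench holder

## Task

Smoothly turn the revolving rack by its hub knob until the tall slide case stands squarely in the middle of the open front of the wire guard, and let the rack come to rest. Lift the case out, stand it near the middle of the rubber mat and let go, then take it again by its two narrow ends and lower it, without dropping it, between the two cheeks of the aluminium holder until it stands on the holder's floor, about centred, and is let go. The rack's other contents stay standing in the rack, and the other things on the bench are left alone.

Things in the scene. Friction and masses are not known exactly. Their poses are not given: they have to be found in the camera images.
- rack: The revolving rack's fixed foot and wire guard. Origin on the bench at the rack's axis, z up; its open front looks along its own -x, roughly to the robot. The guard is a lattice of 6 mm steel wires 155 mm above the bench, 70 to 190 mm from the axis, on outer posts; it leaves open only the sector within 52 degrees either side of the front, where things can be lifted straight up.
- turntable (a joint): Turning of the grey turntable (344 mm across, top 34 mm above the bench) about the rack's axis, rad, 0 at the start, growing counter-clockwise seen from above, range -6.2 to 6.2. Turn it smoothly: a jerk can topple what stands on it. It turns against a light friction of about 0.08 N m and stays where it is left.
- knob (a point): Centre of the black square hub knob on the turntable's axis, 36 x 36 mm across its faces and 42 mm tall, top 207 mm and underside 165 mm above the bench; this point is 186 mm above the bench. Its x and y axes are square to the knob's faces and it turns with the turntable; to be gripped from above.
- case: The tall slide case: white upright plastic box, 60 mm (its x, the wide direction) by 32 mm (its y) by 86 mm tall, 0.1 to 0.2 kg, grey seam. Origin at the centre of its underside, z up. In the rack its x lies along the radius: drum and post cover its narrow ends, so only its wide faces (32 mm apart) can be gripped. Its narrow ends are alike.
- short_case: A case of the same look and plan (60 x 32 mm) but only 58 mm tall, in the bay opposite the tall one; stays in the rack. Origin at the centre of its underside.
- jar_a: Amber jar, 48 mm across, 52 mm tall, standing in the rack. Origin at the centre of its underside.
- jar_b: Clear glass bottle, 48 mm across, 64 mm tall, standing in the rack. Origin at the centre of its underside.
- jar_c: Clear plastic jar, 54 mm across, 46 mm tall, standing in the rack. Origin at the centre of its underside.
- mat: Dark rubber mat, 150 x 150 mm, 3 mm thick, fixed on the bench to one side of the rack (left or right). Origin at its centre on the bench, axes along its sides.
- holder: Fixed aluminium holder, on the other side of the rack from the mat: base plate 110 (its x) by 85 by 8 mm thick, two upright cheeks along x, 52 mm long, 5 mm thick, rising to 100 mm above the bench, 40 mm apart; the gap is open at the top and both ends. The case goes in with its wide direction along the holder's x, its ends 4 mm past the cheeks. Origin: centre of the base, on the bench.
- holder_floor (a point): Centre of the holder's floor between the cheeks, 8 mm above the bench, axes as the holder's: where the centre of the case's underside goes.
- oil: Small amber bottle on the bench, 36 mm across, 70 mm tall. Origin at the centre of its underside.
- cup: White open cup on the bench, 64 mm across, 60 mm tall. Origin at the centre of its underside.
- dish: Flat round glass dish on the bench, 90 mm across, 14 mm tall. Origin at the centre of its underside.
- pen: Black marker lying on the bench, 125 mm long (its x), 13 mm thick. Origin at the centre of its underside.
- bays (a point): Centre of the turntable's top, on the axis, 34 mm above the bench; turns with it. Six bays 60 degrees apart. A thing in a bay stands 118 mm from the axis, between a drum (radius 80, top 109 mm above the bench) and a 12 mm post 160 mm out (19 mm head, top 121 mm above the bench). The cases' two bays, along +x and -x, have 26 mm high lips 38 mm apart along the wide faces.

How it is judged:
By the outcome, as a careful person would: the job done as asked, in the order asked, and still so for the second after the job is handed in, with the robot touching nothing.
It also fails if it takes over 72 s, if anything falls off the work surface, if the arm or the gripper's body presses on something with over 40 N, if the wrist force passes 120 N, or if a joint passes its speed limit or range.

## Robot

A 6-joint arm with a two-finger parallel gripper is mounted at the origin on the work surface. World frame = base frame: x ahead of the robot, y to its left, z up, the work surface at z = 0. Lengths are in m, angles in rad, forces in N, time in s.
With the tool pointing down it reaches from about 0.35 to 0.85 m from the base axis. Payload 8.1 kg.
Tool frame: the origin (TCP) lies midway between the tips of the shut fingers; the grasp point (between the pads) lies 19 mm behind it; z points along the fingers, y is the line along which they close (so a half turn about z gives the same grasp; the last joint's range is limited). The gripper opens to 93 mm and grips with 3 to 60 N. Pads are 15 mm wide; open, the fingers measure 128 mm over their backs; the gripper's body (75 mm by 188 mm) begins 65 mm behind the grasp point.
Start: joints at [1.024, 0.13, 1.488, -0, 1.523, -0.085], TCP at [0.267, 0.537, 0.219] pointing down, gripper open.
Joint ranges: [-2.96, 2.96], [-0.89, 2.26], [0.02, 2.5], [-1.34, 4.48], [0, 2.73], [-2.66, 2.66]. Speed limits (rad/s): [2.39, 2.39, 2.79, 3.14, 3.14, 3.14].

## Interface

Orientations are given as a rotation vector (axis times angle).
In Python, from plant import read_state, read_camera, camera_model, close_job gives the robot as it stands. The module is installed in compiled form; this text tells all that it offers.
- The arm moves only by the tool carry_out, never from a script. Its argument "moves" is a list of rows, each an object of numbers: "jaw": the finger opening in m, from 0 to 0.093; "dx", "dy", "dz": the shift along the tool's x, y, z in m; "yaw": the turn about the tool's z in rad. In form: [{"jaw": .., "dx": .., "dy": .., "dz": .., "yaw": ..}, ...]. A call has 1 to 8 rows; each row shifts and turns the commanded pose from where the row before left it, along the tool's axes as they then stand; what a row does not reach is not made up. A row lasts 1/8 s, in which the tool goes at most 62.5 mm and 10.7 degrees, less where a joint would pass 70% of its speed; a pose out of reach is approached as far as the arm can. A call is refused whole if a number of a shift passes 0.0625 or a number of a turn 0.188, either way. A call with a gripper value outside its range is refused whole. The fingers move at their own pace and stop on an object; "grip_force" is the grip in N (left out, the last holds). Time passes only in rows, so rows that do not move let the fingers close. It gives the time, the measured TCP pose, the force, the opening and the grip force at its end, in the units of the state.
- read_state(): the state, without advancing time (a new reading comes with each control period).
- read_camera(name): name is "side" or "top"; returns the picture (400x640x3 uint8, red, green, blue); there is no depth.
- camera_model(name): a dict with "camera_matrix" (3x3 intrinsics, pixels), "view" (4x4, takes a point from world to camera coordinates). Camera axes: x right, y up, looking along -z (the intrinsics and any distortion apply to the point x, -y, -z); pixel columns grow to the right and rows downward; lengths in m; the calibration is good to about 2 mm. A picture is of the moment at which its call begins. camera_model takes no time and is no camera call.
- close_job(): hands the job in; it is judged then, once.
The state is a dict: "t": time; "q": joint angles; "dq": joint speeds; "joint_torque": joint torques, N m; "tool_pos": TCP position; "orientation": TCP orientation; "force": force on the tool from outside, world axes, zero at the start; "wrist_torque": the same for the moment, N m; "opening": finger opening in m; "gripper_force": force on a finger pad.
Only numpy, scipy, OpenCV 4.12 (cv2) and the standard library are available. Lean on these libraries where they do the work, as an engineer would, in place of code of your own. Each camera call takes 0.05 s, during which the arm holds its last target. There are 200 camera calls.

## Working session

There is one attempt and no reset: what is moved stays moved. The work goes in short steps, Python scripts to look and compute and a tool call to move; the robot and the scene stay as the last step left them, time stands still between calls to the robot, and variables do not carry over. Pictures are saved under pics/ and viewed, at most 11 in all, crops included, and the job is handed in when it is done.

Besides the shell and the picture viewer there is one more tool, called after "Request:" by a JSON object that holds its "fn" and its "kwargs", one argument or row to a line. carry_out: Moves the arm, as the interface text tells. Its arguments: {"type":"object","properties":{"moves":{"type":"array","items":{"type":"object","properties":{"jaw":{"type":"number"},"dx":{"type":"number"},"dy":{"type":"number"},"dz":{"type":"number"},"yaw":{"type":"number"}}}},"grip_force":{"type":"number"}},"required":["moves"]}

```bash
mkdir -p pics; cat > h.py <<'E'
import numpy as np, cv2
from plant import *
def ray(name,u,v):
    m=camera_model(name);K=np.array(m["camera_matrix"]);V=np.array(m["view"])
    d=np.linalg.inv(K)@[u,v,1];d=np.array([d[0],-d[1],-d[2]])
    R=V[:3,:3];return -R.T@V[:3,3],R.T@d
def onz(name,u,v,z):
    o,d=ray(name,u,v);return (o+d*(z-o[2])/d[2])[:2]
def proj(name,p):
    m=camera_model(name);K=np.array(m["camera_matrix"]);V=np.array(m["view"])
    c=V[:3,:3]@p+V[:3,3];c=K@[c[0],-c[1],-c[2]];return c[:2]/c[2]
def snap(name,f):
    im=cv2.cvtColor(read_camera(name),cv2.COLOR_RGB2BGR);cv2.imwrite("pics/"+f,im);return im
E
python3 - <<'E'
from h import *
a=snap("top","top0.png");b=snap("side","side0.png")
for n in("top","side"):
    m=camera_model(n);print(n,{k:v for k,v in m.items() if k not in("camera_matrix","view")},ray(n,320,200))
print(read_state())
E
```

```text
top {} (array([0.43509502, 0.00516126, 1.5714097 ]), array([ 0.09927398,  0.02971665, -0.994809  ]))
side {} (array([0.44932332, 1.04202532, 1.14821645]), array([ 0.08247235, -0.69883824, -0.71065362]))
{'t': 0.1, 'q': array([ 1.02363112e+00,  1.31120185e-01,  1.48916934e+00, -3.92555609e-05,
        1.52299134e+00, -8.54035926e-02]), 'dq': array([-0.00071603, -0.00368025, -0.00194714, -0.00037981,  0.00143626,
       -0.00148628]), 'joint_torque': array([ 9.23715634e-04, -5.61343074e+01, -4.93097484e+01,  7.70127238e-02,
        2.91457964e-02, -4.58720183e-05]), 'tool_pos': array([0.26704166, 0.53672206, 0.21767228]), 'orientation': array([-7.18791721e-01, -3.05775596e+00,  2.53904905e-03]), 'force': array([-0.58381912,  0.03062994, -0.20434627]), 'wrist_torque': array([ 0.01974861, -0.04334183,  0.01750894]), 'gripper_force': 0.0, 'opening': 0.09300880326747446}
```

View pics/top0.png

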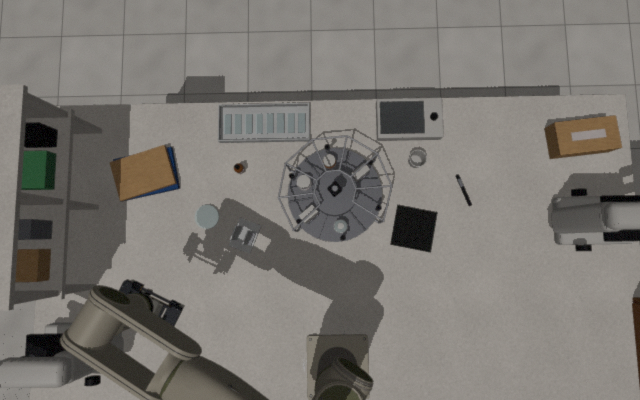

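View pics/side0.png

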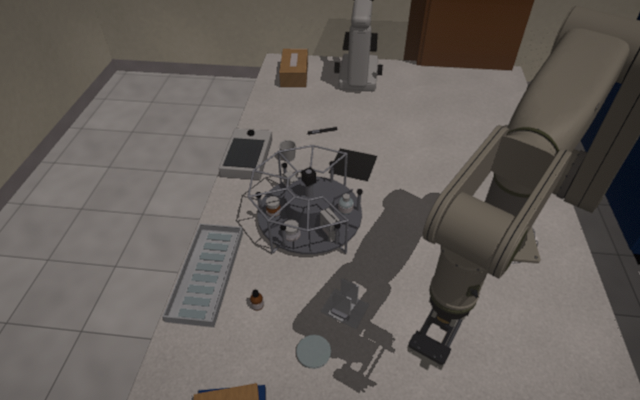

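The top view shows the rack hub at about (335,188), cases near (365,170) and (308,214), the mat at (414,228), and the holder at about (246,235). The side view shows the same layout. Next I'll zoom in.

```bash
python3 - <<'E'
from h import *
a=cv2.imread("pics/top0.png");b=cv2.imread("pics/side0.png")
A=cv2.convertScaleAbs(cv2.resize(a[125:255,220:445],None,fx=3.5,fy=3.5,interpolation=cv2.INTER_CUBIC),alpha=1.5)
cv2.imwrite("pics/zt.png",A[:,:798])
B=cv2.convertScaleAbs(cv2.resize(b[135:335,230:390],None,fx=3,fy=3,interpolation=cv2.INTER_CUBIC),alpha=1.5)
cv2.imwrite("pics/zs.png",B)
# mat
g=a.max(2)
m=(g<40).astype(np.uint8);m[:, :380]=0;m[:195]=0;m[260:]=0;m[:,445:]=0
c=max(cv2.findContours(m,0,2)[0],key=cv2.contourArea);r=cv2.minAreaRect(c);print("mat",r,[onz("top",*p,.003) for p in cv2.boxPoints(r)],onz("top",*r[0],.003))
# knob
m=(g<50).astype(np.uint8);k=np.zeros_like(m);k[178:198,325:346]=m[178:198,325:346]
c=max(cv2.findContours(k,0,2)[0],key=cv2.contourArea);r=cv2.minAreaRect(c);print("knob",r,onz("top",*r[0],.207),onz("top",*r[0],.2))
print([proj("top",np.array([.5,0,0])),proj("top",np.array([.6,0,0])),proj("top",np.array([.5,.1,0]))])
E
```

```text
mat ((413.5959777832031, 227.97198486328125), (39.44424057006836, 39.265357971191406), 10.30484676361084) [array([ 0.42713515, -0.20311594]), array([ 0.56776051, -0.23342642]), array([ 0.53942169, -0.37433445]), array([ 0.39953269, -0.34275929])] [ 0.48309768 -0.2884496 ]
knob ((334.75, 188.24998474121094), (11.31370735168457, 12.020814895629883), 45.0) [ 0.60844761 -0.00211216] [ 0.60933698 -0.00214947]
[array([334.52525951, 224.65524267]), array([334.04733412, 197.58286478]), array([307.3252908 , 225.09753843])]
```

View pics/zt.png

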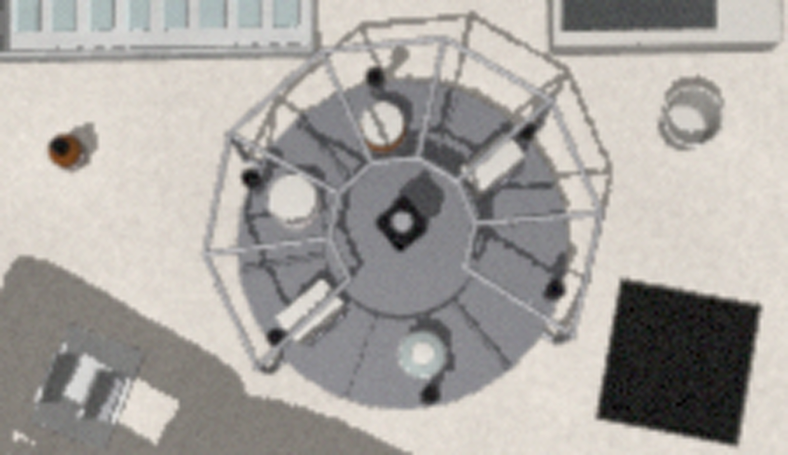

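View pics/zs.png

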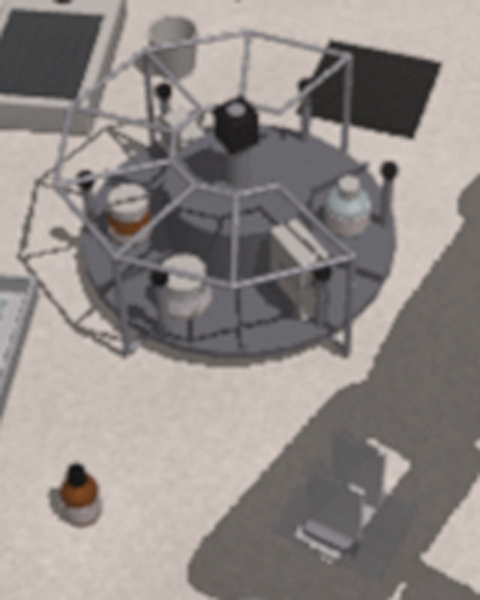

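Only the tall case shows in the side view, so it is the front-left one at top-view pixel (309,212). The opposite one, at (362,171), is hidden behind the drum. Post heads are at crop pixels (375,77), (252,178), (276,336), (430,395), (555,288) and (526,132). The guard's outer ends are at about (266,366) and (566,333).

```bash
python3 - <<'E'
from h import *
f=lambda L,z:np.array([onz("top",220+u/3.5-.35,125+v/3.5-.35,z) for u,v in L])
P=f([(276,336),(430,395),(555,288),(526,132),(375,77),(252,178)],.118)
c=P.mean(0);d=P-c;az=np.degrees(np.arctan2(d[:,1],d[:,0]));print("posts",c,np.hypot(*d.T),(az-60*np.arange(6)+360)%360)
G=f([(266,366),(566,333)],.155);dg=G-c;print("guard ends",np.degrees(np.arctan2(dg[:,1],dg[:,0]))%360,np.hypot(*dg.T))
I=f([(350,283),(333,238),(340,190),(375,162),(420,155),(460,180),(477,222),(465,268)],.155)
A=np.c_[2*I,np.ones(len(I))];s=np.linalg.lstsq(A,(I**2).sum(1),rcond=None)[0];print("inner c",s[:2],np.sqrt(s[2]+s[:2]@s[:2]))
di=I-c;print(np.degrees(np.arctan2(di[:,1],di[:,0]))%360,np.hypot(*di.T))
K=f([(402,222)],.207);print("knob",K)
# case tops: hypothesised heights
for uv in[(310,303),(500,165)]:
  for z in(.12,.092):
    q=f([uv],z)[0]-c;print(uv,z,np.hypot(*q),np.degrees(np.arctan2(q[1],q[0])))
E
```

```text
posts [ 0.60914311 -0.00175214] [0.15871532 0.15971123 0.1580814  0.15810816 0.15837794 0.15775021] [128.31905385 128.6799132  129.18913879 128.50477826 128.7811157
 128.62348876]
guard ends [134.40770608 236.30492712] [0.18370745 0.18385789]
inner c [ 0.6097698  -0.00306316] 0.07072451667387827
[135.25806555  96.65050872  56.90759273  21.07154021 345.58477442
 309.39868091 274.19881117 236.75425992] [0.07194824 0.06673236 0.07041642 0.06964688 0.07330787 0.07255392
 0.0715734  0.07049397]
knob [[ 0.60901763 -0.0013403 ]]
(310, 303) 0.12 0.11293353671221595 126.35342471592793
(310, 303) 0.092 0.11304497139457875 125.02278543321995
(500, 165) 0.12 0.11728815010009909 -55.95288987160513
(500, 165) 0.092 0.12157135379474236 -54.67679783314525
```

Request:
{"fn": "carry_out", "kwargs": {
  "moves": [
    {"jaw":0.093,"dx":-0.0455,"dy":-0.0274,"dz":-0.01},
    {"dx":-0.0455,"dy":-0.0274,"dz":-0.01},
    {"dx":-0.0455,"dy":-0.0274,"dz":-0.01},
    {"dx":-0.0455,"dy":-0.0274,"dz":-0.01},
    {"dx":-0.0455,"dy":-0.0274},
    {"dx":-0.0455,"dy":-0.0274},
    {"dx":-0.0455,"dy":-0.0274},
    {"dx":-0.0455,"dy":-0.0274}
  ],
  "grip_force": 30
}}

```text
invalid input at $.moves[0]: expected keys jaw, dx, dy, dz, yaw
```

Request:
{"fn": "carry_out", "kwargs": {
  "moves": [
    {"dx":-0.0455,"dy":-0.0274},
    {"dx":-0.0455,"dy":-0.0274},
    {"dx":-0.0455,"dy":-0.0274},
    {"dx":-0.0455,"dy":-0.0274},
    {"yaw":0.108},
    {"yaw":0.108},
    {"yaw":0.108},
    {"yaw":0.108}
  ]
}}

```text
invalid input at $.moves[0]: expected keys jaw, dx, dy, dz, yaw
```

```bash
cat >> h.py <<'E'
from scipy.spatial.transform import Rotation as Ro
def pose():
    s=read_state();R=Ro.from_rotvec(s["orientation"]).as_matrix()
    return s,R,np.degrees(np.arctan2(R[1,1],R[0,1]))
def go(p,yaz):
    s,R,a=pose();d=R.T@(np.array(p)-s["tool_pos"]);y=(a-yaz+90)%180-90
    print("t",round(s["t"],2),"pos",s["tool_pos"].round(4),"yaz",a.round(2),"open",round(s["opening"],4),"F",s["force"].round(1),"q6",s["q"][5].round(2))
    print("tool d",d.round(4),"yaw",np.radians(y).round(4),"(shift before yaw)")
E
python3 - <<'E'
from h import *
go([.6093,-.0018,.172],38.7)
E
```

```text
t 0.1 pos [0.267  0.5367 0.2177] yaz 63.54 open 0.093 F [-0.6  0.  -0.2] q6 -0.09
tool d [-0.5463 -0.3296  0.0462] yaw 0.4336 (shift before yaw)
```

All keys are needed in every row.

Request:
{"fn": "carry_out", "kwargs": {
  "moves": [
    {"jaw":0.093,"dx":-0.0455,"dy":-0.0274,"dz":-0.01,"yaw":0},
    {"jaw":0.093,"dx":-0.0455,"dy":-0.0274,"dz":-0.01,"yaw":0},
    {"jaw":0.093,"dx":-0.0455,"dy":-0.0274,"dz":-0.01,"yaw":0},
    {"jaw":0.093,"dx":-0.0455,"dy":-0.0274,"dz":-0.01,"yaw":0},
    {"jaw":0.093,"dx":-0.0455,"dy":-0.0274,"dz":0,"yaw":0},
    {"jaw":0.093,"dx":-0.0455,"dy":-0.0274,"dz":0,"yaw":0},
    {"jaw":0.093,"dx":-0.0455,"dy":-0.0274,"dz":0,"yaw":0},
    {"jaw":0.093,"dx":-0.0455,"dy":-0.0274,"dz":0,"yaw":0}
  ],
  "grip_force": 30
}}

```text
t: 1.1
tool_pos: [0.496, 0.1771, 0.2583]
orientation: [-0.719, -3.058, 0.0]
force: [0.7, 0.1, 0.2]
opening: 0.0931
gripper_force: 0.0
```

Request:
{"fn": "carry_out", "kwargs": {
  "moves": [
    {"jaw":0.093,"dx":-0.0455,"dy":-0.0274,"dz":0,"yaw":0},
    {"jaw":0.093,"dx":-0.0455,"dy":-0.0274,"dz":0,"yaw":0},
    {"jaw":0.093,"dx":-0.0455,"dy":-0.0274,"dz":0,"yaw":0},
    {"jaw":0.093,"dx":-0.0455,"dy":-0.0274,"dz":0,"yaw":0},
    {"jaw":0.093,"dx":0,"dy":0,"dz":0,"yaw":0.108},
    {"jaw":0.093,"dx":0,"dy":0,"dz":0,"yaw":0.108},
    {"jaw":0.093,"dx":0,"dy":0,"dz":0,"yaw":0.108},
    {"jaw":0.093,"dx":0,"dy":0,"dz":0,"yaw":0.108}
  ]
}}

```text
t: 2.1
tool_pos: [0.6093, -0.0006, 0.2579]
orientation: [-1.363, -2.83, 0.001]
force: [-0.3, 0.2, -0.7]
opening: 0.0932
gripper_force: 0.0
```

```bash
python3 - <<'E'
from h import *
go([.6093,-.0018,.172],38.7)
E
```

```text
t 2.1 pos [ 6.093e-01 -6.000e-04  2.579e-01] yaz 38.57 open 0.0932 F [-0.3  0.2 -0.7] q6 -0.76
tool d [-0.001  -0.0007  0.0859] yaw -0.0022 (shift before yaw)
```

Request:
{"fn": "carry_out", "kwargs": {
  "moves": [
    {"jaw":0.093,"dx":-0.001,"dy":-0.0007,"dz":0.03,"yaw":0},
    {"jaw":0.093,"dx":0,"dy":0,"dz":0.03,"yaw":0},
    {"jaw":0.06,"dx":0,"dy":0,"dz":0.025,"yaw":0},
    {"jaw":0.04,"dx":0,"dy":0,"dz":0,"yaw":0},
    {"jaw":0.034,"dx":0,"dy":0,"dz":0,"yaw":0},
    {"jaw":0.03,"dx":0,"dy":0,"dz":0,"yaw":0},
    {"jaw":0.03,"dx":0,"dy":0,"dz":0,"yaw":0},
    {"jaw":0.03,"dx":0,"dy":0,"dz":0,"yaw":0}
  ],
  "grip_force": 20
}}

```text
t: 3.1
tool_pos: [0.61, -0.0017, 0.1743]
orientation: [1.357, 2.832, 0.001]
force: [0.1, -0.4, -0.1]
opening: 0.0375
gripper_force: 0.0
```

```bash
python3 - <<'E'
from h import *
go([.6093,-.0018,.172],95.6);print(read_state()["gripper_force"],read_state()["wrist_torque"])
E
```

```text
t 3.1 pos [ 0.61   -0.0017  0.1743] yaz 38.79 open 0.0375 F [ 0.1 -0.4 -0.1] q6 -0.76
tool d [ 0.0004 -0.0006  0.0023] yaw -0.9915 (shift before yaw)
0.0 [-0.00237216  0.02295462  0.01862282]
```

Still closing. I'll hold for a moment, then ramp the turn gently, about 0.99 rad in total.

Request:
{"fn": "carry_out", "kwargs": {
  "moves": [
    {"jaw":0.03,"dx":0,"dy":0,"dz":0,"yaw":0},
    {"jaw":0.03,"dx":0,"dy":0,"dz":0,"yaw":0},
    {"jaw":0.03,"dx":0,"dy":0,"dz":0,"yaw":0},
    {"jaw":0.03,"dx":0,"dy":0,"dz":0,"yaw":-0.004},
    {"jaw":0.03,"dx":0,"dy":0,"dz":0,"yaw":-0.01},
    {"jaw":0.03,"dx":0,"dy":0,"dz":0,"yaw":-0.018},
    {"jaw":0.03,"dx":0,"dy":0,"dz":0,"yaw":-0.026},
    {"jaw":0.03,"dx":0,"dy":0,"dz":0,"yaw":-0.034}
  ]
}}

```text
t: 4.1
tool_pos: [0.6103, -0.0014, 0.1741]
orientation: [1.223, 2.893, 0.001]
force: [4.6, 2.5, 5.8]
opening: 0.0358
gripper_force: 20.0
```

Request:
{"fn": "carry_out", "kwargs": {
  "moves": [
    {"jaw":0.03,"dx":0,"dy":0,"dz":0,"yaw":-0.04},
    {"jaw":0.03,"dx":0,"dy":0,"dz":0,"yaw":-0.04},
    {"jaw":0.03,"dx":0,"dy":0,"dz":0,"yaw":-0.04},
    {"jaw":0.03,"dx":0,"dy":0,"dz":0,"yaw":-0.04},
    {"jaw":0.03,"dx":0,"dy":0,"dz":0,"yaw":-0.04},
    {"jaw":0.03,"dx":0,"dy":0,"dz":0,"yaw":-0.04},
    {"jaw":0.03,"dx":0,"dy":0,"dz":0,"yaw":-0.04},
    {"jaw":0.03,"dx":0,"dy":0,"dz":0,"yaw":-0.04}
  ]
}}

```text
t: 5.1
tool_pos: [0.6107, -0.001, 0.1742]
orientation: [0.745, 3.05, 0.002]
force: [6.3, 5.6, 4.3]
opening: 0.0361
gripper_force: 20.0
```

Request:
{"fn": "carry_out", "kwargs": {
  "moves": [
    {"jaw":0.03,"dx":0,"dy":0,"dz":0,"yaw":-0.04},
    {"jaw":0.03,"dx":0,"dy":0,"dz":0,"yaw":-0.04},
    {"jaw":0.03,"dx":0,"dy":0,"dz":0,"yaw":-0.04},
    {"jaw":0.03,"dx":0,"dy":0,"dz":0,"yaw":-0.04},
    {"jaw":0.03,"dx":0,"dy":0,"dz":0,"yaw":-0.04},
    {"jaw":0.03,"dx":0,"dy":0,"dz":0,"yaw":-0.04},
    {"jaw":0.03,"dx":0,"dy":0,"dz":0,"yaw":-0.04},
    {"jaw":0.03,"dx":0,"dy":0,"dz":0,"yaw":-0.04}
  ]
}}

```text
t: 6.1
tool_pos: [0.6108, -0.0004, 0.1742]
orientation: [0.249, 3.129, 0.003]
force: [8.0, 8.4, 2.7]
opening: 0.036
gripper_force: 20.0
```

```bash
python3 - <<'E'
from h import *
go([.6093,-.0018,.172],95.6);print(read_state()["gripper_force"],read_state()["wrist_torque"])
E
```

```text
t 6.1 pos [ 6.108e-01 -4.000e-04  1.742e-01] yaz 80.89 open 0.036 F [8.  8.4 2.7] q6 -1.5
tool d [ 0.0013 -0.0016  0.0022] yaw -0.2567 (shift before yaw)
20.008314549922943 [ 0.96572318 -1.13542786 -0.14638637]
```

Request:
{"fn": "carry_out", "kwargs": {
  "moves": [
    {"jaw":0.03,"dx":-0.0004,"dy":0.0004,"dz":0,"yaw":-0.04},
    {"jaw":0.03,"dx":-0.0004,"dy":0.0004,"dz":0,"yaw":-0.04},
    {"jaw":0.03,"dx":0,"dy":0,"dz":0,"yaw":-0.04},
    {"jaw":0.03,"dx":0,"dy":0,"dz":0,"yaw":-0.04},
    {"jaw":0.03,"dx":0,"dy":0,"dz":0,"yaw":-0.036},
    {"jaw":0.03,"dx":0,"dy":0,"dz":0,"yaw":-0.028},
    {"jaw":0.03,"dx":0,"dy":0,"dz":0,"yaw":-0.02},
    {"jaw":0.03,"dx":0,"dy":0,"dz":0,"yaw":-0.012}
  ]
}}

```text
t: 7.1
tool_pos: [0.6108, 0.0001, 0.1742]
orientation: [-0.151, 3.137, 0.002]
force: [2.3, 6.8, 5.7]
opening: 0.0362
gripper_force: 20.0
```

Request:
{"fn": "carry_out", "kwargs": {
  "moves": [
    {"jaw":0.03,"dx":0,"dy":0,"dz":0,"yaw":0},
    {"jaw":0.03,"dx":0,"dy":0,"dz":0,"yaw":0},
    {"jaw":0.045,"dx":0,"dy":0,"dz":0,"yaw":0},
    {"jaw":0.06,"dx":0,"dy":0,"dz":0,"yaw":0},
    {"jaw":0.06,"dx":0,"dy":0,"dz":-0.02,"yaw":0},
    {"jaw":0.06,"dx":0,"dy":0,"dz":-0.04,"yaw":0},
    {"jaw":0.06,"dx":0,"dy":0,"dz":-0.05,"yaw":0},
    {"jaw":0.06,"dx":0,"dy":-0.04,"dz":0,"yaw":0}
  ]
}}

```text
t: 8.1
tool_pos: [0.6168, -0.0397, 0.2916]
orientation: [-0.153, 3.128, -0.002]
force: [0.6, -0.1, -0.3]
opening: 0.0603
gripper_force: 0.0
```

Request:
{"fn": "carry_out", "kwargs": {
  "moves": [
    {"jaw":0.06,"dx":0,"dy":-0.06,"dz":0,"yaw":0},
    {"jaw":0.06,"dx":0,"dy":-0.06,"dz":0,"yaw":0},
    {"jaw":0.06,"dx":0,"dy":-0.06,"dz":0,"yaw":0},
    {"jaw":0.06,"dx":0,"dy":-0.06,"dz":0,"yaw":0},
    {"jaw":0.06,"dx":0,"dy":-0.06,"dz":0,"yaw":0},
    {"jaw":0.06,"dx":0,"dy":-0.06,"dz":0,"yaw":0}
  ]
}}

```text
t: 8.85
tool_pos: [0.648, -0.4014, 0.2853]
orientation: [-0.148, 3.137, -0.001]
force: [1.3, -0.5, 0.6]
opening: 0.0599
gripper_force: 0.0
```

```bash
python3 - <<'E'
from h import *
a=snap("top","top1.png");go([.6093,-.0018,.172],95.6)
A=cv2.convertScaleAbs(cv2.resize(a[125:265,220:445],None,fx=3.5,fy=3.5,interpolation=cv2.INTER_CUBIC),alpha=1.5)
cv2.imwrite("pics/zt1.png",A)
E
```

```text
t 8.9 pos [ 0.6457 -0.4091  0.2814] yaz 95.06 open 0.06 F [-1.  -4.4 -1.7] q6 -2.29
tool d [-0.      0.4091  0.1088] yaw -0.0095 (shift before yaw)
```

View pics/zt1.png

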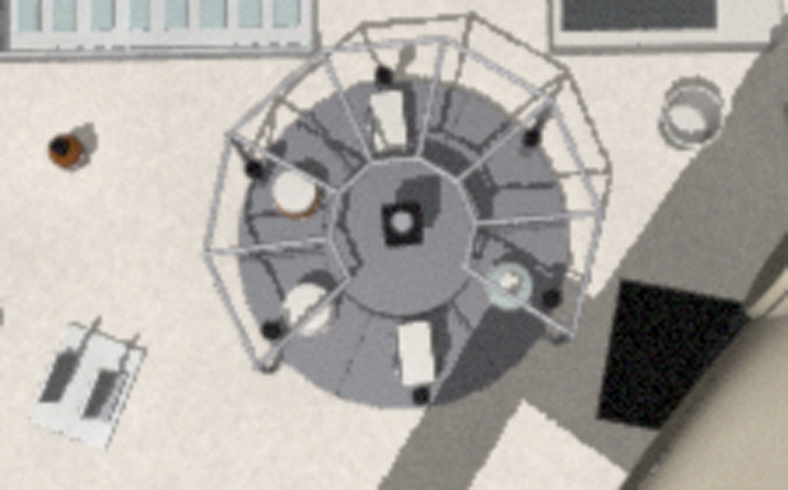

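The tall case is now at front centre, crop pixel (417,352). The rack's other contents are standing. The holder is in clear view with its base at crop (90,385), and its long axis runs up and to the right.

```bash
python3 - <<'E'
from h import *
f=lambda L,z:np.array([onz("top",220+u/3.5-.35,125+v/3.5-.35,z) for u,v in L])
P=f([(421,396),(551,299),(531,138),(384,76),(255,169),(272,330)],.118)
c=P.mean(0);d=P-c;az=np.degrees(np.arctan2(d[:,1],d[:,0]));print("posts",c,((az-60*np.arange(6)+360)%360).round(1))
a=cv2.imread("pics/top1.png");big=cv2.resize(a,None,fx=4,fy=4,interpolation=cv2.INTER_CUBIC)
g=big.min(2);m=np.zeros_like(g);x0,x1,y0,y1=[4*k for k in(331,349,214,240)];m[y0:y1,x0:x1]=(g[y0:y1,x0:x1]>140)
C=max(cv2.findContours(m,0,2)[0],key=cv2.contourArea);r=cv2.minAreaRect(C);print("case",r)
q=lambda p,z:onz("top",p[0]/4-.375,p[1]/4-.375,z)
print("centre",q(r[0],.12));B=np.array([q(p,.12) for p in cv2.boxPoints(r)]);e=B[1:]-B[:-1];print(np.hypot(*e.T),np.degrees(np.arctan2(e[:,1],e[:,0])))
H=f([(72,323),(147,347),(108,447),(33,421)],.008);e=np.roll(H,-1,0)-H;print("holder",H.mean(0),np.hypot(*e.T),np.degrees(np.arctan2(e[:,1],e[:,0])))
go([*(q(r[0],.12)),.25],95.5)
Z=cv2.convertScaleAbs(cv2.resize(a[205:265,220:275],None,fx=9,fy=9,interpolation=cv2.INTER_CUBIC),alpha=1.2);cv2.imwrite("pics/hz.png",Z)
E
```

```text
posts [ 0.60882335 -0.0017429 ] [185.6 185.1 185.8 185.5 185.1 185.7]
case ((1355.1219482421875, 903.5975952148438), (67.03195190429688, 33.46075439453125), 83.6598129272461)
centre [ 0.49188752 -0.01270913]
[0.02843014 0.05671227 0.02830525] [ -84.60393519 -174.78250729   95.40493979]
holder [0.46918887 0.32665482] [0.08329427 0.11087604 0.08342014 0.10921395] [-108.51764222  158.56551588   70.33528685  -21.53625718]
t 8.9 pos [ 0.6457 -0.4091  0.2814] yaz 95.06 open 0.06 F [-1.  -4.4 -1.7] q6 -2.29
tool d [0.1182 0.4085 0.0312] yaw -0.0077 (shift before yaw)
```

View pics/hz.png

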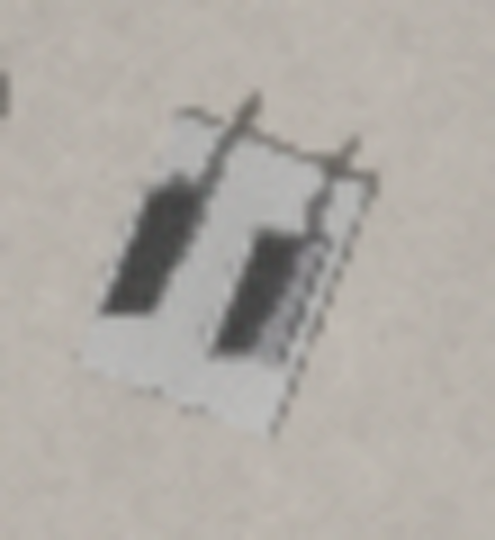

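Request:
{"fn": "carry_out", "kwargs": {
  "moves": [
    {"jaw":0.06,"dx":0.0147,"dy":0.051,"dz":0,"yaw":0},
    {"jaw":0.06,"dx":0.0147,"dy":0.051,"dz":0,"yaw":0},
    {"jaw":0.06,"dx":0.0147,"dy":0.051,"dz":0,"yaw":0},
    {"jaw":0.06,"dx":0.0147,"dy":0.051,"dz":0,"yaw":0},
    {"jaw":0.06,"dx":0.0147,"dy":0.051,"dz":0,"yaw":0},
    {"jaw":0.06,"dx":0.0147,"dy":0.051,"dz":0,"yaw":0},
    {"jaw":0.06,"dx":0.0147,"dy":0.051,"dz":0,"yaw":-0.0077},
    {"jaw":0.06,"dx":0.0147,"dy":0.051,"dz":0,"yaw":0}
  ]
}}

```text
t: 9.9
tool_pos: [0.4916, -0.003, 0.2851]
orientation: [-0.16, 3.136, -0.0]
force: [0.8, 0.3, 0.8]
opening: 0.0599
gripper_force: 0.0
```

Request:
{"fn": "carry_out", "kwargs": {
  "moves": [
    {"jaw":0.06,"dx":0,"dy":0,"dz":0.03,"yaw":0},
    {"jaw":0.06,"dx":0,"dy":0,"dz":0,"yaw":0}
  ]
}}

```text
t: 10.15
tool_pos: [0.4911, -0.0038, 0.2528]
orientation: [0.161, -3.135, -0.0]
force: [0.4, -0.0, -0.1]
opening: 0.0603
gripper_force: 0.0
```

```bash
python3 - <<'E'
from h import *
go([.4925,-.0125,.083],95.5)
H=np.array([onz("top",220+(u+.5)/9-.5,205+(v+.5)/9-.5,.008) for u,v in[(182,110),(378,178),(272,433),(80,352)]]);e=np.roll(H,-1,0)-H;print("holder",H.mean(0),np.hypot(*e.T),np.degrees(np.arctan2(e[:,1],e[:,0])))
# floor strip between cheeks: ends
E
```

```text
t 10.15 pos [ 0.4911 -0.0038  0.2528] yaz 95.9 open 0.0603 F [ 0.4 -0.  -0.1] q6 -1.79
tool d [-0.001  -0.0089  0.1698] yaw 0.0069 (shift before yaw)
holder [0.46974473 0.32840772] [0.08536676 0.11089115 0.08523816 0.10575412] [-109.88395279  157.27866926   66.66612149  -22.7057169 ]
```

Request:
{"fn": "carry_out", "kwargs": {
  "moves": [
    {"jaw":0.06,"dx":-0.001,"dy":-0.0089,"dz":0,"yaw":0.0069},
    {"jaw":0.06,"dx":0,"dy":0,"dz":0.045,"yaw":0},
    {"jaw":0.06,"dx":0,"dy":0,"dz":0.045,"yaw":0},
    {"jaw":0.06,"dx":0,"dy":0,"dz":0.04,"yaw":0},
    {"jaw":0.06,"dx":0,"dy":0,"dz":0.03,"yaw":0},
    {"jaw":0.06,"dx":0,"dy":0,"dz":0.01,"yaw":0},
    {"jaw":0.045,"dx":0,"dy":0,"dz":0,"yaw":0},
    {"jaw":0.04,"dx":0,"dy":0,"dz":0,"yaw":0}
  ],
  "grip_force": 15
}}

```text
t: 11.15
tool_pos: [0.4958, -0.0135, 0.0856]
orientation: [-0.148, 3.135, -0.001]
force: [-0.0, 0.3, -0.0]
opening: 0.0445
gripper_force: 0.0
```

Request:
{"fn": "carry_out", "kwargs": {
  "moves": [
    {"jaw":0.037,"dx":0,"dy":0,"dz":0,"yaw":0},
    {"jaw":0.035,"dx":0,"dy":0,"dz":0,"yaw":0},
    {"jaw":0.033,"dx":0,"dy":0,"dz":0,"yaw":0},
    {"jaw":0.03,"dx":0,"dy":0,"dz":0,"yaw":0},
    {"jaw":0.028,"dx":0,"dy":0,"dz":0,"yaw":0},
    {"jaw":0.028,"dx":0,"dy":0,"dz":0,"yaw":0}
  ]
}}

```text
t: 11.9
tool_pos: [0.4945, -0.013, 0.0839]
orientation: [-0.149, 3.138, -0.0]
force: [-0.3, 0.8, 3.3]
opening: 0.0323
gripper_force: 15.0
```

```bash
python3 - <<'E'
from h import *
go([.4925,-.0125,.083],95.5);print(read_state()["gripper_force"])
E
```

```text
t 11.9 pos [ 0.4945 -0.013   0.0839] yaz 95.45 open 0.0323 F [-0.3  0.8  3.3] q6 -1.8
tool d [0.0019 0.0007 0.0009] yaw -0.0009 (shift before yaw)
14.998203814029694
```

Request:
{"fn": "carry_out", "kwargs": {
  "moves": [
    {"jaw":0.028,"dx":0,"dy":0,"dz":-0.005,"yaw":0},
    {"jaw":0.028,"dx":0,"dy":0,"dz":-0.015,"yaw":0},
    {"jaw":0.028,"dx":0,"dy":0,"dz":-0.03,"yaw":0},
    {"jaw":0.028,"dx":0,"dy":0,"dz":-0.04,"yaw":0},
    {"jaw":0.028,"dx":0,"dy":0,"dz":-0.04,"yaw":0},
    {"jaw":0.028,"dx":0,"dy":0,"dz":-0.03,"yaw":0},
    {"jaw":0.028,"dx":0,"dy":0,"dz":-0.015,"yaw":0},
    {"jaw":0.028,"dx":0,"dy":0,"dz":0,"yaw":0}
  ],
  "grip_force": 20
}}

```text
t: 12.9
tool_pos: [0.4948, -0.0131, 0.2597]
orientation: [-0.149, 3.136, -0.001]
force: [-1.1, -0.1, -1.2]
opening: 0.0317
gripper_force: 20.0
```

```bash
python3 - <<'E'
from h import *
go([.482,-.29,.23],95.5);print(read_state()["gripper_force"])
E
```

```text
t 12.9 pos [ 0.4948 -0.0131  0.2597] yaz 95.44 open 0.0317 F [-1.1 -0.1 -1.2] q6 -1.8
tool d [ 0.0391 -0.2744  0.0298] yaw -0.001 (shift before yaw)
19.996035397052765
```

Request:
{"fn": "carry_out", "kwargs": {
  "moves": [
    {"jaw":0.028,"dx":0.003,"dy":-0.02,"dz":0,"yaw":0},
    {"jaw":0.028,"dx":0.006,"dy":-0.04,"dz":0,"yaw":0},
    {"jaw":0.028,"dx":0.007,"dy":-0.05,"dz":0,"yaw":0},
    {"jaw":0.028,"dx":0.007,"dy":-0.05,"dz":0,"yaw":0},
    {"jaw":0.028,"dx":0.007,"dy":-0.05,"dz":0,"yaw":0},
    {"jaw":0.028,"dx":0.006,"dy":-0.04,"dz":0.01,"yaw":0},
    {"jaw":0.028,"dx":0.003,"dy":-0.0244,"dz":0.03,"yaw":0},
    {"jaw":0.028,"dx":0,"dy":0,"dz":0.04,"yaw":0}
  ]
}}

```text
t: 13.9
tool_pos: [0.4807, -0.2917, 0.1765]
orientation: [0.145, -3.137, -0.0]
force: [0.5, 0.6, -2.3]
opening: 0.0318
gripper_force: 20.0
```

Request:
{"fn": "carry_out", "kwargs": {
  "moves": [
    {"jaw":0.028,"dx":0,"dy":0,"dz":0.04,"yaw":0},
    {"jaw":0.028,"dx":0,"dy":0,"dz":0.04,"yaw":0},
    {"jaw":0.028,"dx":0,"dy":0,"dz":0.02,"yaw":0},
    {"jaw":0.028,"dx":0,"dy":0,"dz":0.01,"yaw":0},
    {"jaw":0.028,"dx":0,"dy":0,"dz":0,"yaw":0},
    {"jaw":0.028,"dx":0,"dy":0,"dz":0,"yaw":0}
  ]
}}

```text
t: 14.65
tool_pos: [0.4826, -0.2906, 0.0704]
orientation: [-0.149, 3.136, -0.003]
force: [-0.1, 0.5, -1.1]
opening: 0.0321
gripper_force: 20.0
```

```bash
python3 - <<'E'
from h import *
go([.482,-.29,.053],95.5);print(read_state()["gripper_force"])
E
```

```text
t 14.65 pos [ 0.4826 -0.2906  0.0704] yaz 95.45 open 0.0321 F [-0.1  0.5 -1.1] q6 -2.3
tool d [0.0005 0.0007 0.0174] yaw -0.0009 (shift before yaw)
19.996037185192108
```

Request:
{"fn": "carry_out", "kwargs": {
  "moves": [
    {"jaw":0.028,"dx":0,"dy":0,"dz":0.008,"yaw":0},
    {"jaw":0.028,"dx":0,"dy":0,"dz":0.004,"yaw":0},
    {"jaw":0.028,"dx":0,"dy":0,"dz":0.003,"yaw":0},
    {"jaw":0.028,"dx":0,"dy":0,"dz":0.0015,"yaw":0},
    {"jaw":0.028,"dx":0,"dy":0,"dz":0,"yaw":0},
    {"jaw":0.028,"dx":0,"dy":0,"dz":0,"yaw":0}
  ]
}}

```text
t: 15.4
tool_pos: [0.4815, -0.2898, 0.0529]
orientation: [0.149, -3.138, -0.0]
force: [-3.8, 2.7, 6.7]
opening: 0.0317
gripper_force: 20.0
```

Request:
{"fn": "carry_out", "kwargs": {
  "moves": [
    {"jaw":0.028,"dx":0,"dy":0,"dz":0.001,"yaw":0},
    {"jaw":0.028,"dx":0,"dy":0,"dz":0,"yaw":0},
    {"jaw":0.028,"dx":0,"dy":0,"dz":0,"yaw":0}
  ]
}}

```text
t: 15.78
tool_pos: [0.4816, -0.2898, 0.0529]
orientation: [0.149, -3.138, -0.0]
force: [-6.2, 4.7, 15.2]
opening: 0.0322
gripper_force: 20.0
```

Request:
{"fn": "carry_out", "kwargs": {
  "moves": [
    {"jaw":0.028,"dx":0,"dy":0,"dz":-0.001,"yaw":0},
    {"jaw":0.028,"dx":0,"dy":0,"dz":0,"yaw":0},
    {"jaw":0.036,"dx":0,"dy":0,"dz":0,"yaw":0},
    {"jaw":0.045,"dx":0,"dy":0,"dz":0,"yaw":0},
    {"jaw":0.06,"dx":0,"dy":0,"dz":0,"yaw":0},
    {"jaw":0.07,"dx":0,"dy":0,"dz":-0.01,"yaw":0},
    {"jaw":0.08,"dx":0,"dy":0,"dz":-0.04,"yaw":0},
    {"jaw":0.093,"dx":0,"dy":0,"dz":-0.05,"yaw":0}
  ]
}}

```text
t: 16.77
tool_pos: [0.4807, -0.2893, 0.1526]
orientation: [0.149, -3.136, -0.002]
force: [0.3, 0.0, -0.0]
opening: 0.08
gripper_force: 0.0
```

Request:
{"fn": "carry_out", "kwargs": {
  "moves": [
    {"jaw":0.093,"dx":0,"dy":0,"dz":-0.06,"yaw":0},
    {"jaw":0.093,"dx":0.05,"dy":0,"dz":-0.02,"yaw":0.18},
    {"jaw":0.093,"dx":0.05,"dy":0,"dz":0,"yaw":0.18},
    {"jaw":0.093,"dx":0.05,"dy":0,"dz":0,"yaw":0.18},
    {"jaw":0.093,"dx":0,"dy":0,"dz":0,"yaw":0.18},
    {"jaw":0.093,"dx":0,"dy":0,"dz":0,"yaw":0.18},
    {"jaw":0.093,"dx":0,"dy":0,"dz":0,"yaw":0.18},
    {"jaw":0.093,"dx":0,"dy":0,"dz":0,"yaw":0.18}
  ]
}}

```text
t: 17.77
tool_pos: [0.3337, -0.2774, 0.233]
orientation: [1.736, 2.617, -0.0]
force: [0.7, -1.5, -0.1]
opening: 0.093
gripper_force: 0.0
```

```bash
python3 - <<'E'
from h import *
a=snap("top","top2.png");b=snap("side","side2.png")
A=cv2.resize(a[180:270,370:460],None,fx=4,fy=4,interpolation=cv2.INTER_CUBIC)
B=cv2.resize(b[110:200,300:390],None,fx=4,fy=4,interpolation=cv2.INTER_CUBIC)
cv2.imwrite("pics/m2.png",cv2.convertScaleAbs(np.hstack([A,B]),alpha=1.4))
go([.4816,-.2898,.18],5.5)
E
```

```text
t 17.88 pos [ 0.3337 -0.2773  0.2329] yaz 23.11 open 0.0931 F [-0.6  0.4  0.8] q6 -1.22
tool d [-0.0694  0.1311  0.053 ] yaw 0.3074 (shift before yaw)
```

View pics/m2.png

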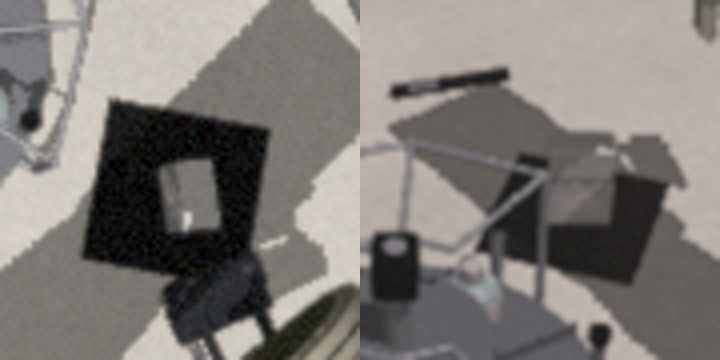

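The case is standing near the middle of the mat. Its top face is at crop pixel (200,194), which is top-view (420,228.5), and its long side still runs along x.

```bash
python3 - <<'E'
from h import *
print(onz("top",419.6,228.1,.089))
go([.480,-.2898,.18],5.5)
E
```

```text
[ 0.47969244 -0.29298328]
t 17.88 pos [ 0.3337 -0.2773  0.2329] yaz 23.11 open 0.0931 F [-0.6  0.4  0.8] q6 -1.22
tool d [-0.0688  0.1296  0.053 ] yaw 0.3074 (shift before yaw)
```

Request:
{"fn": "carry_out", "kwargs": {
  "moves": [
    {"jaw":0.093,"dx":-0.0172,"dy":0.0324,"dz":0,"yaw":0},
    {"jaw":0.093,"dx":-0.0172,"dy":0.0324,"dz":0,"yaw":0},
    {"jaw":0.093,"dx":-0.0172,"dy":0.0324,"dz":0.02,"yaw":0},
    {"jaw":0.093,"dx":-0.0172,"dy":0.0324,"dz":0.033,"yaw":0},
    {"jaw":0.093,"dx":0,"dy":0,"dz":0,"yaw":0.15},
    {"jaw":0.093,"dx":0,"dy":0,"dz":0,"yaw":0.15},
    {"jaw":0.093,"dx":0,"dy":0,"dz":0,"yaw":0.007},
    {"jaw":0.093,"dx":0,"dy":0,"dz":0,"yaw":0}
  ]
}}

```text
t: 18.88
tool_pos: [0.48, -0.2894, 0.1795]
orientation: [2.103, 2.333, 0.0]
force: [-0.4, -0.6, 0.7]
opening: 0.0928
gripper_force: 0.0
```

```bash
python3 - <<'E'
from h import *
go([.480,-.2905,.045],5.5)
E
```

```text
t 18.88 pos [ 0.48   -0.2894  0.1795] yaz 5.95 open 0.0928 F [-0.4 -0.6  0.7] q6 -0.74
tool d [-1.000e-03 -1.000e-04  1.345e-01] yaw 0.0078 (shift before yaw)
```

Request:
{"fn": "carry_out", "kwargs": {
  "moves": [
    {"jaw":0.093,"dx":-0.001,"dy":0,"dz":0.03,"yaw":0.008},
    {"jaw":0.093,"dx":0,"dy":0,"dz":0.04,"yaw":0},
    {"jaw":0.093,"dx":0,"dy":0,"dz":0.035,"yaw":0},
    {"jaw":0.093,"dx":0,"dy":0,"dz":0.02,"yaw":0},
    {"jaw":0.093,"dx":0,"dy":0,"dz":0.0095,"yaw":0},
    {"jaw":0.08,"dx":0,"dy":0,"dz":0,"yaw":0},
    {"jaw":0.072,"dx":0,"dy":0,"dz":0,"yaw":0},
    {"jaw":0.068,"dx":0,"dy":0,"dz":0,"yaw":0}
  ],
  "grip_force": 10
}}

```text
t: 19.88
tool_pos: [0.4808, -0.2909, 0.046]
orientation: [2.117, 2.319, 0.0]
force: [-0.4, -0.7, 0.5]
opening: 0.0699
gripper_force: 0.0
```

Request:
{"fn": "carry_out", "kwargs": {
  "moves": [
    {"jaw":0.066,"dx":0,"dy":0,"dz":0,"yaw":0},
    {"jaw":0.064,"dx":0,"dy":0,"dz":0,"yaw":0},
    {"jaw":0.062,"dx":0,"dy":0,"dz":0,"yaw":0},
    {"jaw":0.06,"dx":0,"dy":0,"dz":0,"yaw":0},
    {"jaw":0.058,"dx":0,"dy":0,"dz":0,"yaw":0},
    {"jaw":0.056,"dx":0,"dy":0,"dz":0,"yaw":0},
    {"jaw":0.056,"dx":0,"dy":0,"dz":0,"yaw":0}
  ]
}}

```text
t: 20.75
tool_pos: [0.4799, -0.2903, 0.0446]
orientation: [-2.118, -2.32, 0.0]
force: [-1.0, 0.1, 0.3]
opening: 0.0604
gripper_force: 10.0
```

```bash
python3 - <<'E'
from h import *
go([.480,-.2905,.2],5.5);print(read_state()["gripper_force"])
E
```

```text
t 20.75 pos [ 0.4799 -0.2903  0.0446] yaz 5.2 open 0.0604 F [-1.   0.1  0.3] q6 -0.73
tool d [-0.0002  0.     -0.1554] yaw -0.0052 (shift before yaw)
9.999738335609436
```

Request:
{"fn": "carry_out", "kwargs": {
  "moves": [
    {"jaw":0.056,"dx":0,"dy":0,"dz":0,"yaw":0},
    {"jaw":0.056,"dx":0,"dy":0,"dz":-0.01,"yaw":0},
    {"jaw":0.056,"dx":0,"dy":0,"dz":-0.03,"yaw":0},
    {"jaw":0.056,"dx":0,"dy":0,"dz":-0.045,"yaw":0},
    {"jaw":0.056,"dx":0,"dy":0,"dz":-0.05,"yaw":0},
    {"jaw":0.056,"dx":0,"dy":0,"dz":-0.045,"yaw":0},
    {"jaw":0.056,"dx":0,"dy":0,"dz":-0.03,"yaw":0},
    {"jaw":0.056,"dx":0,"dy":0,"dz":-0.015,"yaw":0}
  ],
  "grip_force": 25
}}

```text
t: 21.75
tool_pos: [0.4807, -0.2907, 0.2725]
orientation: [2.116, 2.317, 0.001]
force: [-0.5, -0.1, -1.7]
opening: 0.0599
gripper_force: 25.0
```

Request:
{"fn": "carry_out", "kwargs": {
  "moves": [
    {"jaw":0.056,"dx":0.01,"dy":0,"dz":0,"yaw":0},
    {"jaw":0.056,"dx":0.025,"dy":0,"dz":0,"yaw":0.02},
    {"jaw":0.056,"dx":0.04,"dy":0,"dz":0,"yaw":0.04},
    {"jaw":0.056,"dx":0.05,"dy":0,"dz":0,"yaw":0.05},
    {"jaw":0.056,"dx":0.05,"dy":0,"dz":0,"yaw":0.05},
    {"jaw":0.056,"dx":0.05,"dy":0,"dz":0,"yaw":0.05},
    {"jaw":0.056,"dx":0.05,"dy":0,"dz":0,"yaw":0.05},
    {"jaw":0.056,"dx":0.05,"dy":0,"dz":0,"yaw":0.05}
  ]
}}

```text
t: 22.75
tool_pos: [0.4899, 0.0354, 0.2674]
orientation: [-2.451, -1.962, 0.003]
force: [1.8, -0.4, -1.3]
opening: 0.0595
gripper_force: 25.0
```

```bash
python3 - <<'E'
from h import *
go([.469,.327,.24],-21.5)
E
```

```text
t 22.75 pos [0.4899 0.0354 0.2674] yaz -12.64 open 0.0595 F [ 1.8 -0.4 -1.3] q6 0.19
tool d [ 0.28   -0.0841  0.0276] yaw 0.1546 (shift before yaw)
```

```bash
python3 - <<'E'
from h import *
b=snap("side","side3.png");a=cv2.imread("pics/top1.png");a3=snap("top","top3.png")
z=lambda im,y,x:cv2.resize(im[y:y+60,x:x+60],None,fx=6.5,fy=6.5,interpolation=cv2.INTER_CUBIC)
cv2.imwrite("pics/h3.png",cv2.convertScaleAbs(np.hstack([z(a3,205,217),z(b,270,318)]),alpha=1.3))
d=lambda im:im[...,0].astype(int)-im[...,2]
p=proj("top",np.array([.469,.327,.008]));print(p)
D=d(cv2.GaussianBlur(a,(3,3),0))[214:258:2,228:264:2];print(D)
E
```

```text
[245.27488169 234.50663342]
[[-11 -10 -11 -11 -11 -10 -10 -10 -11 -11 -11 -11 -10 -10 -10 -10 -11 -11]
 [-10 -11 -11 -10 -11 -10  -9 -10 -11 -10 -10 -11 -10 -11 -10 -10 -10 -11]
 [-10 -10 -10 -10 -10  -9  -2  -4  -7  -8 -10 -10 -10 -11 -10 -10 -10 -10]
 [-10 -10 -11 -11 -11  -7  -1  -1  -2  -3  -6  -8 -10 -10 -10 -10 -11 -11]
 [-11 -11 -11 -10  -9  -4  -2  -1  -2  -2  -2  -2  -4  -7  -8  -9 -11 -10]
 [-11 -10 -10  -9  -8  -1  -1  -1  -2  -2  -2  -1  -1  -2  -3  -5  -8 -11]
 [-10 -11 -10  -8  -3  -1  -1   0  -1  -2  -2  -1  -1  -1  -1  -2  -4 -10]
 [-11 -10 -10  -4  -3  -1   0   0  -2  -1  -2  -2  -1  -2  -2  -2  -7 -10]
 [-10 -10  -7  -2  -1   0  -1  -2  -2  -1  -1  -2  -1  -1  -2  -3  -9 -11]
 [-10 -10  -6  -1  -1  -1   0  -1  -3  -1  -1  -1  -1   1   0  -4 -11 -10]
 [-11 -10  -3   1   0  -1  -1  -1  -1  -1  -1  -1   1   0  -1  -7 -10 -11]
 [-10  -7  -1  -2  -1  -2  -1   0  -1  -1   0   0   1   0  -4 -10 -10 -10]
 [-10  -6  -1  -1  -1  -1  -1  -1  -1  -1  -1   0   1   0  -6 -10 -10 -11]
 [-10  -5  -1  -2  -2  -1  -2  -1   0  -1   0   1   1  -2  -9 -11 -10 -11]
 [ -9  -3  -2  -2  -2  -2  -2  -1   0  -1   1   2  -1  -6 -10 -11 -10 -11]
 [ -8  -3  -2  -1  -2  -2  -2  -1  -1  -1   1   1  -2  -8  -9 -10 -10 -11]
 [ -9  -7  -4  -2  -2  -2  -1  -1  -2  -1  -1  -2  -3  -9 -10 -11 -10 -11]
 [-10 -10 -10  -7  -6  -3  -1  -2  -2  -1  -2  -1  -6 -10 -11 -10 -11 -10]
 [-11 -10 -10  -9 -10  -9  -7  -4  -2  -2  -1  -3  -9 -10 -10 -10 -10 -10]
 [-11 -11 -10 -11 -10 -11 -11  -9  -8  -6  -4  -6 -10 -11 -10 -11 -10 -10]
 [-10 -10 -10 -11 -10 -11 -10 -10 -10 -11 -10  -9 -11 -10 -10 -10 -10 -10]
 [-10 -10 -10 -10 -10 -10 -10 -10 -10 -11 -11 -10 -10 -11 -10 -11 -10 -11]]
```

View pics/h3.png

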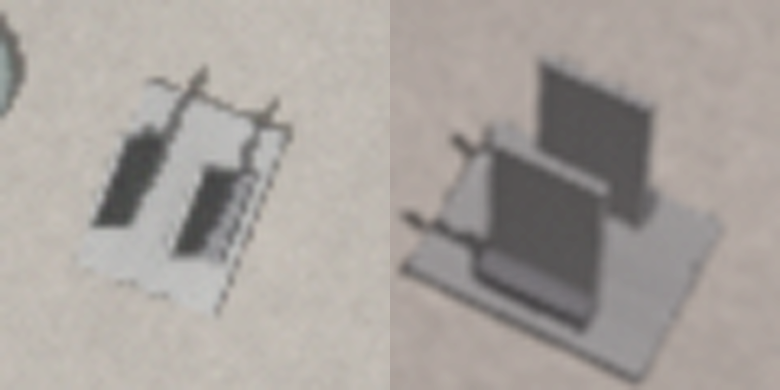

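The holder shows clearly in both views. In the side crop, the near cheek's top edge runs (490,146) to (608,190) and the far cheek's runs (540,62) to (653,108).

```bash
python3 - <<'E'
from h import *
for fn in("top1.png","top3.png"):
    a=cv2.imread("pics/"+fn);big=cv2.resize(cv2.GaussianBlur(a,(3,3),0),None,fx=4,fy=4,interpolation=cv2.INTER_CUBIC).astype(int)
    m=((big[...,0]-big[...,2])>-6).astype(np.uint8);k=np.zeros_like(m);s=np.s_[4*212:4*258,4*226:4*266];k[s]=m[s]
    k=cv2.morphologyEx(k,cv2.MORPH_OPEN,np.ones((17,17)))
    C=max(cv2.findContours(k,0,2)[0],key=cv2.contourArea);P=np.array([onz("top",*(p[0]/4-.375),.006) for p in C]).astype(np.float32)
    r=cv2.minAreaRect(P*1000);print(fn,r)
f=lambda u,v,z:onz("side",318+(u-390+.5)/6.5-.5,270+(v+.5)/6.5-.5,z)
N=[f(490,146,.1),f(608,190,.1)];F=[f(540,62,.1),f(653,108,.1)]
for L in(N,F):
    e=L[1]-L[0];print(L,np.hypot(*e),np.degrees(np.arctan2(e[1],e[0])))
print("mean",np.mean(N+F,axis=0))
B=[f(403,268,.0),f(637,381,.0),f(720,226,.008),f(505,125,.008)];print("base",B,np.mean(B,axis=0));e=B[1]-B[0];print(np.degrees(np.arctan2(e[1],e[0])),np.hypot(*e))
E
```

```text
top1.png ((468.616455078125, 331.929443359375), (90.60576629638672, 112.83016967773438), 68.45885467529297)
top3.png ((468.6634521484375, 331.5335998535156), (89.89910888671875, 112.57386779785156), 68.32847595214844)
[array([0.49813807, 0.34676775]), array([0.44922414, 0.36204529])] 0.051244281641399644 162.65457600940098
[array([0.48137297, 0.30361084]), array([0.43351384, 0.32099411])] 0.050918304554883616 160.0380924244955
mean [0.46556226 0.3333545 ]
base [array([0.53415476, 0.34605296]), array([0.43103859, 0.38819679]), array([0.4000308 , 0.31490373]), array([0.49684031, 0.27408841])] [0.46551612 0.33081048]
157.77004609347443 0.1113959022050602
```

Request:
{"fn": "carry_out", "kwargs": {
  "moves": [
    {"jaw":0.056,"dx":0.05,"dy":-0.015,"dz":0,"yaw":0},
    {"jaw":0.056,"dx":0.05,"dy":-0.015,"dz":0,"yaw":0},
    {"jaw":0.056,"dx":0.05,"dy":-0.015,"dz":0,"yaw":0},
    {"jaw":0.056,"dx":0.05,"dy":-0.015,"dz":0,"yaw":0},
    {"jaw":0.056,"dx":0.05,"dy":-0.015,"dz":0,"yaw":0.05},
    {"jaw":0.056,"dx":0.025,"dy":-0.005,"dz":0.02,"yaw":0.07},
    {"jaw":0.056,"dx":0,"dy":0,"dz":0.03,"yaw":0.04},
    {"jaw":0.056,"dx":0,"dy":0,"dz":0.03,"yaw":0}
  ]
}}

```text
t: 23.85
tool_pos: [0.473, 0.3186, 0.1866]
orientation: [-2.6, -1.764, 0.005]
force: [-0.4, 0.1, -0.5]
opening: 0.0602
gripper_force: 25.0
```

```bash
python3 - <<'E'
from h import *
go([.468,.3305,.165],-21.8)
E
```

```text
t 23.85 pos [0.473  0.3186 0.1866] yaz -21.69 open 0.0602 F [-0.4  0.1 -0.5] q6 0.88
tool d [ 0.0093 -0.009   0.0216] yaw 0.0019 (shift before yaw)
```

Request:
{"fn": "carry_out", "kwargs": {
  "moves": [
    {"jaw":0.056,"dx":0.0093,"dy":-0.009,"dz":0.01,"yaw":0.002},
    {"jaw":0.056,"dx":0,"dy":0,"dz":0.0116,"yaw":0},
    {"jaw":0.056,"dx":0,"dy":0,"dz":0,"yaw":0},
    {"jaw":0.056,"dx":0,"dy":0,"dz":0,"yaw":0}
  ]
}}

```text
t: 24.35
tool_pos: [0.4699, 0.3311, 0.1691]
orientation: [2.602, 1.76, 0.002]
force: [0.0, 0.2, -0.7]
opening: 0.0597
gripper_force: 25.0
```

```bash
python3 - <<'E'
from h import *
b=snap("side","side4.png");a=snap("top","top4.png")
B=cv2.resize(b[250:335,310:400],None,fx=6.5,fy=6.5,interpolation=cv2.INTER_CUBIC)
cv2.imwrite("pics/h4.png",cv2.convertScaleAbs(B,alpha=1.5))
go([.468,.3305,.165],-21.8)
E
```

```text
t 24.45 pos [0.47   0.3311 0.1692] yaz -21.85 open 0.0598 F [ 0.1 -0.6 -0.5] q6 0.91
tool d [-0.0013 -0.0016  0.0042] yaw -0.0009 (shift before yaw)
```

View pics/h4.png

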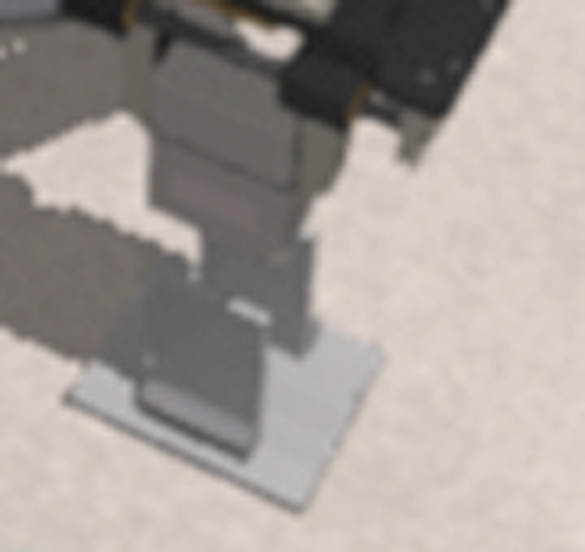

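The case hangs over the holder. Its lower near edge runs from crop (150,208) to (295,255), just above the near cheek.

```bash
python3 - <<'E'
from h import *
f=lambda u,v,z:onz("side",310+(u+.5)/6.5-.5,250+(v+.5)/6.5-.5,z)
n=np.array([.371,.928]);x=np.array([.928,-.371])
L=f(150,208,.1276);R=f(295,255,.1276);e=R-L;print(L,R,np.hypot(*e),np.degrees(np.arctan2(e[1],e[0])))
c=(L+R)/2-.016*n;print("case seen by side",c, "arm",pose()[0]["tool_pos"])
for nm,h in(("sidebase",[.4655,.3308]),("sidecheek",[.4647,.3311])):
    d=np.array(h)-c;print(nm,"shift along n",d@n,"along x",d@x)
# cheek brightness profile across the near/far cheek tops in side3 along n at z=.1
g=cv2.GaussianBlur(cv2.imread("pics/side3.png"),(3,3),0).mean(2)
h=np.array([.466,.3315])
for s in np.arange(-.034,.035,.002):
    v=[]
    for t in(-.012,0,.012):
        p=proj("side",np.r_[h+s*n+t*x,.1]);v.append(cv2.getRectSubPix(g.astype(np.float32),(1,1),(float(p[0]),float(p[1])))[0,0])
    print(round(s*1000),np.round(v).astype(int),end="; ")
E
```

```text
[0.50068036 0.33313923] [0.44136551 0.34889295] 0.06137125921170391 165.12593325029664
case seen by side [0.46508694 0.32616809] arm [0.46999513 0.33110188 0.16923497]
sidebase shift along n 0.004451656318705173 along x -0.0013351140217136017
sidecheek shift along n 0.004433256318705186 along x -0.0021888140217136316
-34 [128 129 127]; -32 [126 128 126]; -30 [124 127 124]; -28 [121 125 121]; -26 [117 120 116]; -24 [110 112 111]; -22 [100 101 101]; -20 [88 88 89]; -18 [76 77 78]; -16 [70 69 69]; -14 [66 66 66]; -12 [66 65 65]; -10 [66 66 65]; -8 [66 66 65]; -6 [66 66 66]; -4 [66 66 66]; -2 [66 66 69]; 0 [66 66 73]; 2 [66 66 77]; 4 [66 66 83]; 6 [67 66 91]; 8 [66 66 98]; 10 [ 66  66 104]; 12 [ 67  66 108]; 14 [ 68  68 111]; 16 [ 73  72 113]; 18 [ 82  82 113]; 20 [ 92  94 112]; 22 [ 96  96 106]; 24 [93 93 95]; 26 [82 81 82]; 28 [72 72 72]; 30 [67 67 66]; 32 [66 66 65]; 34 [66 66 65];
```

```bash
python3 - <<'E'
from h import *
n=np.array([.371,.928]);x=np.array([.928,-.371]);im=cv2.imread("pics/side4.png").astype(np.float32)
def prof(h,z,S,T,ax):
    for s in S:
        v=[]
        for t in T:
            q=h+(s*n+t*x if ax=="n" else t*n+s*x);p=proj("side",np.r_[q,z]);c=cv2.getRectSubPix(im,(1,1),(float(p[0]),float(p[1])))[0,0];v.append((int(c.mean()),int(c[0]-c[2])))
        print(round(s*1000),v)
h=np.array([.47,.3311]);z=.1276
print("along n, t=-20,-10,0,10,20");prof(h,z,np.arange(-.006,.031,.002),(-.02,-.01,0,.01,.02),"n")
print("along x at z .14 on face");prof(h,.145,np.r_[np.arange(-.042,-.02,.002),np.arange(.02,.042,.002)],(.010,.014),"x")
E
```

```text
along n, t=-20,-10,0,10,20
-6 [(66, -4), (69, -5), (71, -5), (70, -5), (70, -5)]
-4 [(67, -4), (70, -6), (71, -5), (71, -5), (71, -6)]
-2 [(68, -5), (71, -6), (72, -6), (71, -6), (72, -6)]
0 [(68, -5), (71, -6), (72, -7), (71, -6), (72, -6)]
2 [(68, -4), (70, -6), (71, -5), (70, -6), (71, -6)]
4 [(68, -4), (69, -6), (69, -4), (69, -5), (69, -6)]
6 [(67, -4), (68, -5), (67, -4), (68, -4), (67, -4)]
8 [(67, -4), (67, -4), (67, -3), (67, -4), (67, -4)]
10 [(68, -4), (67, -4), (68, -3), (71, -5), (73, -5)]
12 [(66, -3), (66, -3), (68, -3), (84, -7), (91, -7)]
14 [(65, -2), (66, -2), (68, -2), (107, -10), (115, -9)]
16 [(66, -2), (65, -2), (68, -2), (128, -12), (129, -11)]
18 [(67, -1), (66, -1), (71, -2), (134, -12), (137, -12)]
20 [(68, -1), (66, -2), (75, -3), (136, -12), (137, -12)]
22 [(68, -1), (66, -2), (87, -5), (135, -12), (134, -12)]
24 [(68, -1), (66, -1), (99, -7), (127, -12), (124, -11)]
26 [(69, -1), (66, -1), (103, -8), (113, -10), (102, -9)]
28 [(68, -1), (67, -1), (95, -7), (91, -6), (78, -7)]
30 [(69, -1), (67, -1), (89, -4), (69, -2), (72, -6)]
along x at z .14 on face
-42 [(95, -5), (76, -2)]
-40 [(76, -2), (69, -1)]
-38 [(75, -1), (67, -1)]
-36 [(76, -1), (68, -2)]
-34 [(69, -2), (67, -3)]
-32 [(64, -2), (65, -4)]
-30 [(64, -4), (66, -4)]
-28 [(66, -4), (68, -4)]
-26 [(67, -5), (68, -5)]
-24 [(68, -5), (68, -4)]
-22 [(67, -5), (68, -4)]
20 [(69, -5), (67, -4)]
22 [(67, -4), (66, -4)]
24 [(66, -4), (66, -5)]
26 [(66, -5), (73, -5)]
28 [(73, -5), (92, -7)]
30 [(91, -7), (114, -9)]
32 [(115, -11), (132, -12)]
34 [(132, -12), (138, -12)]
36 [(137, -12), (137, -12)]
38 [(136, -12), (137, -12)]
40 [(134, -12), (136, -12)]
```

Request:
{"fn": "carry_out", "kwargs": {
  "moves": [
    {"jaw":0.056,"dx":0.0015,"dy":-0.002,"dz":0.005,"yaw":0},
    {"jaw":0.056,"dx":0,"dy":0,"dz":0.01,"yaw":0},
    {"jaw":0.056,"dx":0,"dy":0,"dz":0.006,"yaw":0},
    {"jaw":0.056,"dx":0,"dy":0,"dz":0.004,"yaw":0},
    {"jaw":0.056,"dx":0,"dy":0,"dz":0.004,"yaw":0},
    {"jaw":0.056,"dx":0,"dy":0,"dz":0.004,"yaw":0},
    {"jaw":0.056,"dx":0,"dy":0,"dz":0.004,"yaw":0},
    {"jaw":0.056,"dx":0,"dy":0,"dz":0,"yaw":0}
  ]
}}

```text
t: 25.45
tool_pos: [0.4678, 0.3329, 0.1306]
orientation: [-2.602, -1.76, 0.001]
force: [0.2, 0.1, -1.4]
opening: 0.0599
gripper_force: 25.0
```

```bash
python3 - <<'E'
from h import *
go([.468,.3305,.0496],-21.8);print(read_state()["wrist_torque"])
E
```

```text
t 25.45 pos [0.4678 0.3329 0.1306] yaz -21.84 open 0.0599 F [ 0.2  0.1 -1.4] q6 0.91
tool d [-0.0021  0.0012  0.081 ] yaw -0.0007 (shift before yaw)
[-0.07102292  0.07430862 -0.02257403]
```

Request:
{"fn": "carry_out", "kwargs": {
  "moves": [
    {"jaw":0.056,"dx":0,"dy":0,"dz":0.006,"yaw":0},
    {"jaw":0.056,"dx":0,"dy":0,"dz":0.008,"yaw":0},
    {"jaw":0.056,"dx":0,"dy":0,"dz":0.008,"yaw":0},
    {"jaw":0.056,"dx":0,"dy":0,"dz":0.008,"yaw":0},
    {"jaw":0.056,"dx":0,"dy":0,"dz":0.006,"yaw":0},
    {"jaw":0.056,"dx":0,"dy":0,"dz":0.004,"yaw":0},
    {"jaw":0.056,"dx":0,"dy":0,"dz":0,"yaw":0},
    {"jaw":0.056,"dx":0,"dy":0,"dz":0,"yaw":0}
  ]
}}

```text
t: 26.45
tool_pos: [0.4682, 0.3332, 0.0914]
orientation: [2.602, 1.76, 0.001]
force: [0.2, 0.2, -0.0]
opening: 0.0599
gripper_force: 25.0
```

```bash
python3 - <<'E'
from h import *
b=snap("side","side5.png")
B=cv2.resize(b[255:335,315:385],None,fx=7,fy=7,interpolation=cv2.INTER_CUBIC)
cv2.imwrite("pics/h5.png",cv2.convertScaleAbs(B,alpha=1.6))
go([.468,.3305,.0496],-21.8);print(read_state()["wrist_torque"])
E
```

```text
t 26.5 pos [0.4683 0.3332 0.0914] yaz -21.84 open 0.0597 F [ 0.3 -0.9 -1.5] q6 0.91
tool d [-0.0026  0.0008  0.0418] yaw -0.0007 (shift before yaw)
[-0.05002469  0.08311316 -0.0320706 ]
```

View pics/h5.png

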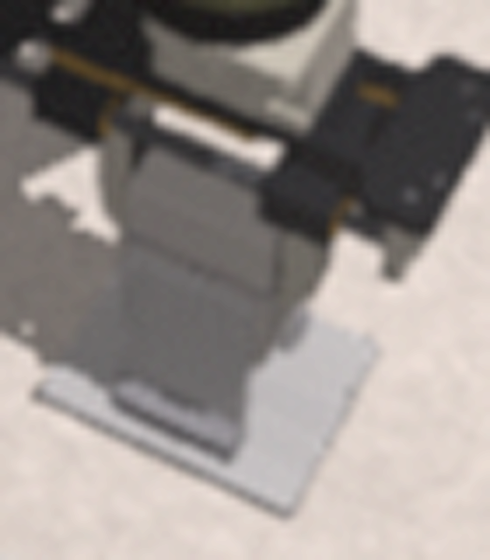

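The case is between the cheeks with no contact. In the side crop the seam line runs (125,240) to (275,298) and the cheek spans columns 120 to 248. I'll check centring along x numerically.

```bash
python3 - <<'E'
from h import *
n=np.array([.371,.928]);x=np.array([.928,-.371]);h=np.array([.466,.3315]);im=cv2.imread("pics/side5.png").astype(np.float32);im3=cv2.imread("pics/side3.png").astype(np.float32)
def pr(I,s,z,T):
    for t in T:
        p=proj("side",np.r_[h+s*n+t*x,z]);c=cv2.getRectSubPix(I,(1,1),(float(p[0]),float(p[1])))[0,0];print(round(t*1000),int(c.mean()),int(c[0]-c[2]),end=" | ")
    print()
T=np.r_[np.arange(-.040,-.017,.002),np.arange(.018,.041,.002)]
print("cheek ends, clear image");pr(im3,.025,.07,T);pr(im3,.025,.05,T)
print("case ends");pr(im,.016,.108,T);pr(im,.016,.115,T)
print("cheek now");pr(im,.025,.05,T)
E
```

```text
cheek ends, clear image
-40 114 -2 | -38 114 -2 | -36 115 -2 | -34 114 -1 | -32 113 -1 | -30 106 -1 | -28 93 -1 | -26 80 -1 | -24 69 -1 | -22 65 -1 | -20 65 -2 | -18 66 -2 | 18 63 -2 | 20 64 -2 | 22 69 -2 | 24 81 -1 | 26 97 -2 | 28 109 -1 | 30 117 -1 | 32 118 -2 | 34 115 -3 | 36 109 -5 | 38 114 -9 | 40 124 -11 | 
-40 112 -2 | -38 112 -2 | -36 111 -2 | -34 111 -2 | -32 109 -2 | -30 106 -2 | -28 95 -2 | -26 82 -1 | -24 70 -1 | -22 67 -1 | -20 67 -1 | -18 67 -1 | 18 64 -1 | 20 65 -1 | 22 73 -1 | 24 86 -2 | 26 101 -1 | 28 110 -2 | 30 115 -2 | 32 116 -2 | 34 116 -2 | 36 116 -2 | 38 117 -2 | 40 113 -2 | 
case ends
-40 69 -6 | -38 64 -6 | -36 62 -7 | -34 59 -6 | -32 54 -4 | -30 57 -3 | -28 62 -3 | -26 66 -4 | -24 66 -4 | -22 65 -4 | -20 65 -4 | -18 64 -4 | 18 63 -4 | 20 64 -3 | 22 63 -3 | 24 63 -3 | 26 64 -3 | 28 63 -4 | 30 63 -4 | 32 65 -6 | 34 72 -7 | 36 80 -8 | 38 90 -8 | 40 104 -9 | 
-40 64 -7 | -38 64 -7 | -36 63 -6 | -34 59 -5 | -32 55 -4 | -30 58 -4 | -28 64 -4 | -26 66 -4 | -24 67 -5 | -22 67 -5 | -20 66 -5 | -18 67 -4 | 18 65 -4 | 20 65 -4 | 22 65 -4 | 24 65 -4 | 26 65 -5 | 28 64 -5 | 30 63 -5 | 32 62 -6 | 34 63 -7 | 36 65 -7 | 38 69 -7 | 40 86 -8 | 
cheek now
-40 116 -2 | -38 116 -2 | -36 116 -2 | -34 116 -2 | -32 114 -1 | -30 110 -1 | -28 99 -1 | -26 85 -1 | -24 71 -2 | -22 67 -1 | -20 66 -1 | -18 66 -1 | 18 63 -2 | 20 64 -1 | 22 64 -1 | 24 65 -1 | 26 66 -1 | 28 66 -1 | 30 66 -1 | 32 67 -1 | 34 67 -1 | 36 67 -2 | 38 68 -2 | 40 68 -2 |
```

Within about 1 mm. Now I'll lower to the floor.

Request:
{"fn": "carry_out", "kwargs": {
  "moves": [
    {"jaw":0.056,"dx":0,"dy":0,"dz":0.008,"yaw":0},
    {"jaw":0.056,"dx":0,"dy":0,"dz":0.01,"yaw":0},
    {"jaw":0.056,"dx":0,"dy":0,"dz":0.01,"yaw":0},
    {"jaw":0.056,"dx":0,"dy":0,"dz":0.006,"yaw":0},
    {"jaw":0.056,"dx":0,"dy":0,"dz":0.003,"yaw":0},
    {"jaw":0.056,"dx":0,"dy":0,"dz":0.002,"yaw":0},
    {"jaw":0.056,"dx":0,"dy":0,"dz":0,"yaw":0},
    {"jaw":0.056,"dx":0,"dy":0,"dz":0,"yaw":0}
  ]
}}

```text
t: 27.5
tool_pos: [0.4682, 0.3332, 0.0524]
orientation: [2.602, 1.76, 0.001]
force: [0.5, -0.1, -1.4]
opening: 0.0599
gripper_force: 25.0
```

Request:
{"fn": "carry_out", "kwargs": {
  "moves": [
    {"jaw":0.056,"dx":0,"dy":0,"dz":0.001,"yaw":0},
    {"jaw":0.056,"dx":0,"dy":0,"dz":0.001,"yaw":0},
    {"jaw":0.056,"dx":0,"dy":0,"dz":0,"yaw":0},
    {"jaw":0.056,"dx":0,"dy":0,"dz":0,"yaw":0}
  ]
}}

```text
t: 28.0
tool_pos: [0.468, 0.3331, 0.05]
orientation: [-2.602, -1.76, 0.0]
force: [-0.1, -0.9, -2.0]
opening: 0.06
gripper_force: 25.0
```

Request:
{"fn": "carry_out", "kwargs": {
  "moves": [
    {"jaw":0.056,"dx":0,"dy":0,"dz":0.0007,"yaw":0},
    {"jaw":0.056,"dx":0,"dy":0,"dz":0,"yaw":0},
    {"jaw":0.056,"dx":0,"dy":0,"dz":0,"yaw":0}
  ]
}}

```text
t: 28.38
tool_pos: [0.4682, 0.3332, 0.0496]
orientation: [2.602, 1.76, 0.001]
force: [-0.6, -0.2, 1.3]
opening: 0.0601
gripper_force: 25.0
```

Request:
{"fn": "carry_out", "kwargs": {
  "moves": [
    {"jaw":0.056,"dx":0,"dy":0,"dz":0.0005,"yaw":0},
    {"jaw":0.056,"dx":0,"dy":0,"dz":0,"yaw":0},
    {"jaw":0.056,"dx":0,"dy":0,"dz":0,"yaw":0}
  ]
}}

```text
t: 28.75
tool_pos: [0.4682, 0.3332, 0.0496]
orientation: [2.602, 1.76, 0.001]
force: [-2.4, -1.3, 6.4]
opening: 0.0598
gripper_force: 25.0
```

It's on the floor. Release and go straight up.

Request:
{"fn": "carry_out", "kwargs": {
  "moves": [
    {"jaw":0.056,"dx":0,"dy":0,"dz":-0.0005,"yaw":0},
    {"jaw":0.062,"dx":0,"dy":0,"dz":0,"yaw":0},
    {"jaw":0.07,"dx":0,"dy":0,"dz":0,"yaw":0},
    {"jaw":0.082,"dx":0,"dy":0,"dz":0,"yaw":0},
    {"jaw":0.082,"dx":0,"dy":0,"dz":0,"yaw":0},
    {"jaw":0.082,"dx":0,"dy":0,"dz":-0.01,"yaw":0},
    {"jaw":0.082,"dx":0,"dy":0,"dz":-0.03,"yaw":0},
    {"jaw":0.082,"dx":0,"dy":0,"dz":-0.05,"yaw":0}
  ]
}}

```text
t: 29.75
tool_pos: [0.4667, 0.3323, 0.1389]
orientation: [-2.602, -1.76, 0.006]
force: [0.9, 0.7, 1.1]
opening: 0.0822
gripper_force: 0.0
```

Request:
{"fn": "carry_out", "kwargs": {
  "moves": [
    {"jaw":0.082,"dx":0,"dy":0,"dz":-0.05,"yaw":0},
    {"jaw":0.082,"dx":0,"dy":0,"dz":-0.05,"yaw":0},
    {"jaw":0.082,"dx":0,"dy":0,"dz":-0.04,"yaw":0},
    {"jaw":0.082,"dx":0,"dy":-0.05,"dz":0,"yaw":0},
    {"jaw":0.082,"dx":0,"dy":-0.05,"dz":0,"yaw":0},
    {"jaw":0.082,"dx":0,"dy":0,"dz":0,"yaw":0},
    {"jaw":0.082,"dx":0,"dy":0,"dz":0,"yaw":0}
  ]
}}

```text
t: 30.62
tool_pos: [0.3754, 0.3703, 0.2801]
orientation: [2.601, 1.761, 0.002]
force: [0.0, -0.1, -0.2]
opening: 0.0818
gripper_force: 0.0
```

```bash
python3 - <<'E'
from h import *
b=snap("side","side6.png");a=snap("top","top6.png")
z=lambda im,y,x,hh,w,k:cv2.resize(im[y:y+hh,x:x+w],(400,int(hh*400/w)),interpolation=cv2.INTER_CUBIC)
B=z(b,120,230,220,160,3);A=z(a,125,220,140,225,3)
B=cv2.resize(B,(400,550));H=np.zeros_like(B);H[:A.shape[0]]=A;C=cv2.resize(b[262:332,310:400],(386,300),interpolation=cv2.INTER_CUBIC);H[250:550,:386]=C
cv2.imwrite("pics/f6.png",cv2.convertScaleAbs(np.hstack([B,H]),alpha=1.4));go([.4,.3,.2],0)
E
```

```text
t 30.73 pos [0.3759 0.3699 0.2796] yaz -21.89 open 0.0819 F [ 0.4 -0.6  0.1] q6 1.06
tool d [-0.0559  0.0484  0.0796] yaw -0.382 (shift before yaw)
```

View pics/f6.png

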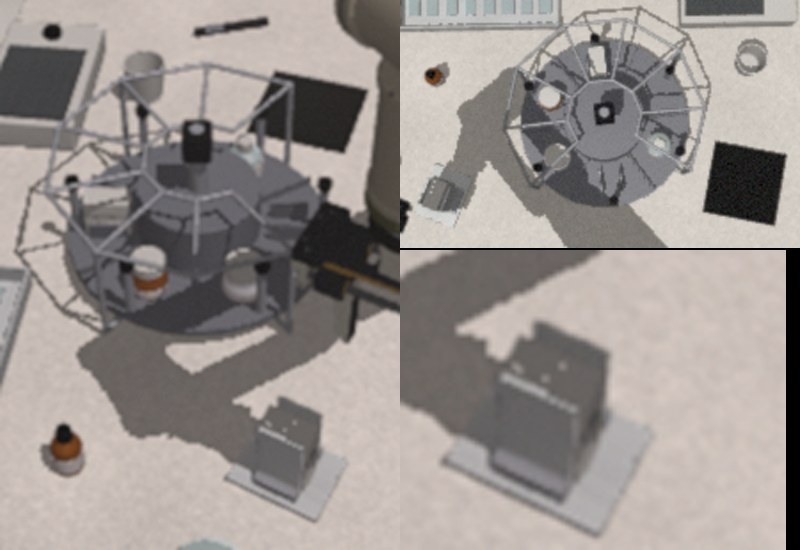

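The case stands between the holder's cheeks (bottom-right crop, around (550,400)). The rack's other contents are still standing, and the other bench items look undisturbed. Handing in.

```bash
python3 -c "from plant import close_job; print(close_job())"
```

```text
the job is handed in; nothing more can be done
None
```

I turned the rack, stood the tall case on the mat and let go, then regripped it by its narrow ends and lowered it into the holder, where it stands about centred and released; the job is handed in at about 31 s, result not shown.

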